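# Shut the tagged cock in the gas manifold box

### The job

Before hoses go onto the bench gas manifold, its tagged outlet has to be shut off. Push the loose steel cover of the grey box right back on its runners, away from the hose spigots, as far as it goes and without lifting it, then push the lever of the valve that carries the round tag disc clockwise (seen from above) to its stop, so that it stands square across its spigot. Leave the cover open, the other valve as it is, and the glassware and small things on the bench in their places.

Things in the scene. Friction and masses are not known exactly. Their poses are not given: they have to be found in the camera images.
- manifold: Grey steel box, 240 x 240 mm, 89 mm high over its rims, fixed; origin: centre of its underside. +x points to its rear, +y to its left. Two brass hose spigots (height 30 mm) stick 38 mm out of its front wall, whose top is at 70 mm. The front half is an open well under the cover, the rear half has a flat deck at 75 mm. Side runners at 78 mm have guide rims to 89 mm; a rear stop stands at x = 116 mm.
- well (a point): Centre of the well's mouth, at runner height (78 mm). The well is 114 mm (x) by 216 mm (y) inside, and in it nothing stands higher than 46 mm but the two valves' spindles and levers.
- cover: Loose steel plate, 112 (x) x 228 (y) x 4 mm, about 0.45 kg, flat on the runners with 2 mm play at each side; slides along the manifold's x. Origin: centre of its underside, axes like the manifold's. At the start it covers the well (origin at manifold x -55 to -40 mm); fully back against the rear stop its origin is at manifold x +60 mm.
- cover_lip (a point): Middle of the front face of the lip folded up along the cover's front edge, half-way up. The lip is 140 mm long (y), 4 mm thick; its top is 22 mm above the plate's underside, 100 mm above the bench. Push here.
- lever_tagged (a joint): Angle of the lever to be shut, rad. 0 = open: it points to the manifold's -x, along its spigot. Grows as it turns clockwise seen from above, towards the manifold's +y. Hard stop at 1.571 = shut, square across the spigot, pointing to +y. Starts between 0 and 0.3. Stiff (about 0.1 N m friction): it stays where it is left.
- lever_tagged_hub (a point): Spindle axis of the tagged valve at mid-height of its lever. This valve, the left or the right one, has a round flat steel disc, 32 mm across, under its spindle nut (nut top 70 mm above the bench). The spindles are at manifold x -28, y +42 and -42 mm.
- lever_tagged_tip (a point): Outer end of the tagged valve's lever, at mid-height, 52 mm from the axis. The lever's black sleeve, 14 mm wide and 12 mm high (51 to 63 mm above the bench), covers it from 18 to 52 mm from the axis.
- lever_plain (a joint): Angle of the other valve's lever, same meaning and starts; leave it alone.
- lever_plain_hub (a point): Point on the spindle axis of the other valve, at mid-height of its lever: the same valve and lever, with only a small nut and no disc on top.
- lever_plain_tip (a point): Outer end of the other valve's lever, at mid-height.
- beaker: Glass beaker, 55 mm across, 70 mm high, empty, standing left of the box. Origin at its foot. Leave it.
- objective_case: Round screw case, white with black cap, 37 mm across, 58 mm high, standing left of the box. Origin at its foot. Leave it.
- tin_coverglass: Flat blue tin, 42 x 60 x 19 mm, right of the box. Origin at its underside. Leave it.
- petri1: Covered culture dish, 55 mm across, 8 mm high, right of the box. Origin at its underside. Leave it.
- slide_box: Pale box of slides, 69 x 100 x 33 mm, on the left part of the bench. Origin at its underside. Leave it.
- forceps: Steel forceps, 127 mm long, lying on the bench left of the box. Leave them.
- tube3: Standing capped centrifuge tube, 34 mm across, 108 mm high, far left. Origin at its foot. Leave it.
- tube2: A second such tube behind it. Leave it.

How it is judged:
On the way, in this order (a step that is already met when the one before it is completed fails the run):
1. the cover has been slid back to within 10 mm of the rear stop (x of cover in the frame of manifold above 0.05 m), for 0.2 s.
2. the lever with the tag disc stands square across its spigot (value of joint lever_tagged above 1.45 rad), for 0.2 s.
At the end, for the whole second after the job is handed in: The tagged lever is within 7 degrees of its shut stop; the cover lies flat and still on its runners, within 10 mm of the rear stop; the other lever's end is within 10 mm of where it was (value of joint lever_tagged above 1.45 rad and x of cover in the frame of manifold above 0.05 m and z of cover in the frame of manifold between 0.074 and 0.084 m and angle between cover's own z axis and vertical below 0.05 rad and linear speed of cover below 0.01 m/s and distance of lever_plain_tip from where it was at the start of the episode below 0.01 m); the robot touches nothing.
It fails at once if the cover is lifted off its runners or tipped (z of cover in the frame of manifold above 0.09 m or angle between cover's own z axis and vertical above 0.12 rad).
It fails at once if the other valve's lever is moved by more than 10 mm at its end (distance of lever_plain_tip from where it was at the start of the episode above 0.01 m).
It fails at once if a bystander is moved by more than 20 mm or picked up (distance of any of beaker, objective_case, tin_coverglass, petri1, slide_box, forceps, tube3, tube2 from where it was at the start of the episode above 0.02 m).
It also fails if it takes over 45 s, if anything falls off the work surface, if the arm or the gripper's body presses on something with over 40 N, if the wrist force passes 120 N, or if a joint passes its speed limit or range.

### The arm

A 6-joint arm with a two-finger parallel gripper is mounted at the origin on a cart in front of the work surface, level with it; the furniture and walls round the work are solid. World frame = base frame: x ahead of the robot, y to its left, z up, the work surface at z = 0. Lengths are in m, angles in rad, forces in N, time in s.
With the tool pointing down it reaches from about 0.3 to 0.85 m from the base axis. Payload 4.2 kg.
Tool frame: the origin (TCP) lies on the centre line of the jaws, within the pads' length; the fingertips stand env.tips_ahead ahead of it and the grasp point (between the pads) lies 2 mm behind it (env.tips_ahead is the distance from the TCP to the fingertips, in m); z points along the fingers, y is the direction in which the jaws open and shut (so a half turn about z gives the same grasp; the last joint's range is limited). The gripper opens to 91 mm and grips with 3 to 60 N. Pads are 32 mm wide; open, the fingers measure 118 mm over their backs; the gripper's body (76 mm by 178 mm) begins 60 mm behind the grasp point.
Start: joints at [1.279, 0.32, 1.565, -0, 1.257, -0.02], TCP at [0.154, 0.554, 0.231] pointing down, gripper open.
Joint ranges: [-3.11, 3.11], [-0.84, 2.01], [0.21, 2.61], [-1.34, 4.49], [0.05, 2.63], [-2.56, 2.56]. Speed limits (rad/s): [2.57, 2.57, 3.14, 3.14, 3.14, 3.14].

### API

Orientations are given as a 3x3 rotation matrix whose columns are the frame's x, y, z axes.
In Python, from cell import monitor, viewer, env gives the robot as it stands.
- The arm moves only by the tool jog_arm, never from a script. Its argument "series" is one flat list of numbers, 5 for each row, row after row: the gripper's target within -1 to 1 (fully open at 1, half-way at 0, shut at -1), then the shift along the world's x, y, z in m, then the turn about the world's z in rad. In form: [jaw, tx, ty, tz, spin, jaw, tx, ty, tz, spin, ...]. A call has 1 to 20 rows; each row is the pose to reach, as a shift and turn from the pose measured when the call began; what a row does not reach only later rows make up. A row lasts 1/12 s, in which the tool goes at most 41.7 mm and 7.16 degrees, less where a joint would pass 70% of its speed; a pose out of reach is approached as far as the arm can. A call with a gripper value outside its range is refused whole. The fingers move at their own pace and stop on an object; the grip force is fixed at half the most. Time passes only in rows, so rows that repeat a pose let the fingers close. It gives the time, the measured TCP pose, the force and the opening at its end, in the units of the state.
- monitor.read_state(): the state, without advancing time (a new reading comes with each control period).
- viewer.read_camera(name): name is "scene" or "top" or "wrist"; returns a dict with "color" (480x640x3 uint8, blue, green, red), "depth" (480x640 float32, m along the optical axis (not along the pixel's ray), 0 where there is no reading), "intrinsics" (3x3 intrinsics, pixels), "distortion" ([k1, k2, p1, p2, k3] as OpenCV has them; the pictures are not rectified), "R" (3x3) and "t" (3): a world point X has camera coordinates R X + t. Camera axes: x right, y down, z forward; pixel columns grow to the right and rows downward; lengths in m; the calibration is good to about 2 mm. A picture is of the moment at which its call begins.
- env.job_done(): hands the job in, once; it reports no verdict.
The state is a dict: "time_s": time; "joints": joint angles; "joint_velocities": joint speeds; "joint_torque": joint torques, N m; "eef_pos": TCP position; "ee_rot": TCP orientation; "contact_force": force on the tool from outside, world axes, zero at the start; "torque": the same for the moment, N m; "gripper_width": finger opening in m.
Only numpy, scipy, OpenCV 4.12 (cv2) and the standard library are available. Lean on these libraries where they do the work, as an engineer would, in place of code of your own. Each camera call takes 0.05 s, during which the arm holds its last target. There are 200 camera calls.

## Working session

There is one attempt and no reset: what is moved stays moved. The work goes in short steps, Python scripts to look and compute and a tool call to move; the robot and the scene stay as the last step left them, time stands still between calls to the robot, and variables do not carry over. Pictures are saved under pics/ and viewed, about 8 in all and at most 12, crops included, and the job is handed in when it is done.

Besides the shell and the picture viewer there is one more tool, called after "Request:" as name(argument=value, ...), one argument or row to a line, values as JSON. jog_arm: Moves the arm, as the interface text tells. Its arguments: {"type":"object","properties":{"series":{"type":"array","items":{"type":"number"}}},"required":["series"]}

```bash
mkdir -p pics
cat > h.py <<'E'
import numpy as np, cv2
from cell import monitor, viewer, env
def shot(n,f):
    c=viewer.read_camera(n); cv2.imwrite('pics/'+f+'.png',c['color']); np.savez('pics/'+f+'.npz',**{k:np.asarray(v) for k,v in c.items()}); return c
def ray(c,uv,z):
    p=cv2.undistortPoints(np.array([[uv]],float),np.array(c['intrinsics']),np.array(c['distortion']))[0,0]
    R=np.array(c['R']);t=np.array(c['t']);d=R.T@np.array([p[0],p[1],1]);o=-R.T@t
    return o+d*(z-o[2])/d[2]
def proj(c,P):
    return cv2.projectPoints(np.array(P,float).reshape(-1,3),cv2.Rodrigues(np.array(c['R']))[0],np.array(c['t']),np.array(c['intrinsics']),np.array(c['distortion']))[0][:,0]
E
python3 - <<'E'
from h import *
a=shot('top','top0')
s=monitor.read_state();print(s['time_s'],s['eef_pos'],s['ee_rot'],s['gripper_width'],env.tips_ahead)
E
```

```text
0.05 [0.15423847 0.55345095 0.23013598] [[-9.63295038e-01  2.68444451e-01 -4.95688848e-04]
 [ 2.68444907e-01  9.63293613e-01 -1.65741061e-03]
 [ 3.25712194e-05 -1.72964057e-03 -9.99998504e-01]] 0.09135391982481791 0.017
```

View pics/top0.png

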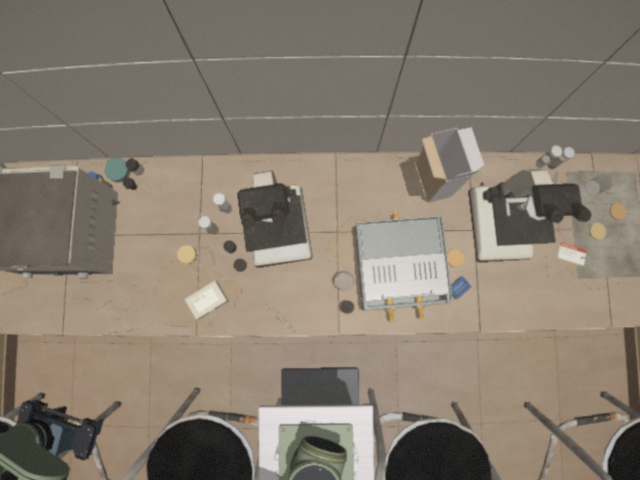

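The top view shows the box near (402,265), with its spigots pointing toward the robot at (391,310) and (421,305). The cover, with two slot groups, is on the front half. I'll zoom in and check the scene view.

Run:
```python
from h import *
c=np.load('pics/top0.npz')
k=c['color'][200:330,320:480]
cv2.imwrite('pics/topc.png',cv2.resize(k,None,fx=5,fy=4.6,interpolation=cv2.INTER_CUBIC))
b=shot('scene','sc0')
for uv in [(355,222),(441,218),(450,300),(363,308)]: print(uv,ray(c,uv,.089), c['depth'][uv[1],uv[0]])
print(proj(c,[[0,0,0],[.5,0,0],[.154,.554,.23]]))
```

```text
(355, 222) [ 0.65272772 -0.11595753  0.089     ] 1.2909904
(441, 218) [ 0.66142979 -0.3545242   0.089     ] 1.2019141
(450, 300) [ 0.43569939 -0.3666009   0.089     ] 1.1683459
(363, 308) [ 0.41853028 -0.13180096  0.089     ] 1.1969947
[[315.83576737 460.97497139]
 [314.05263545 281.02487535]
 [ 78.29968265 420.28922149]]
```

View pics/topc.png

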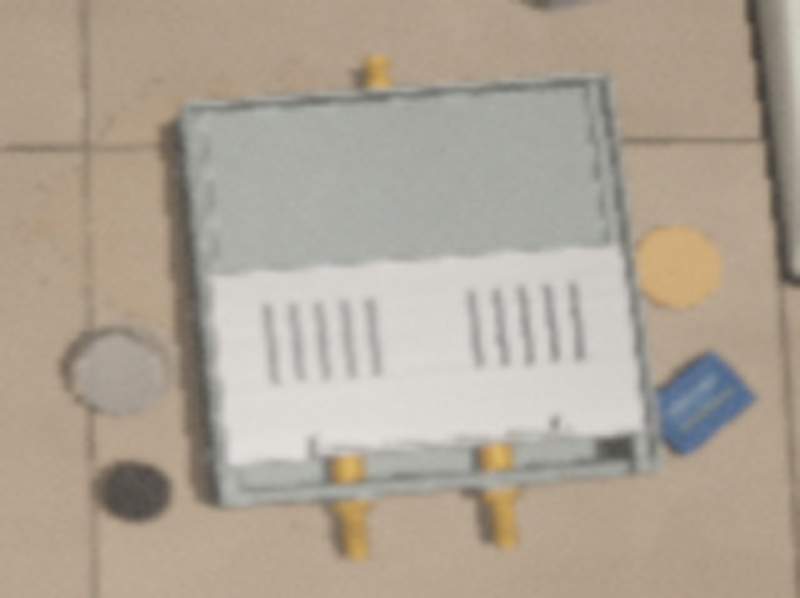

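View pics/sc0.png

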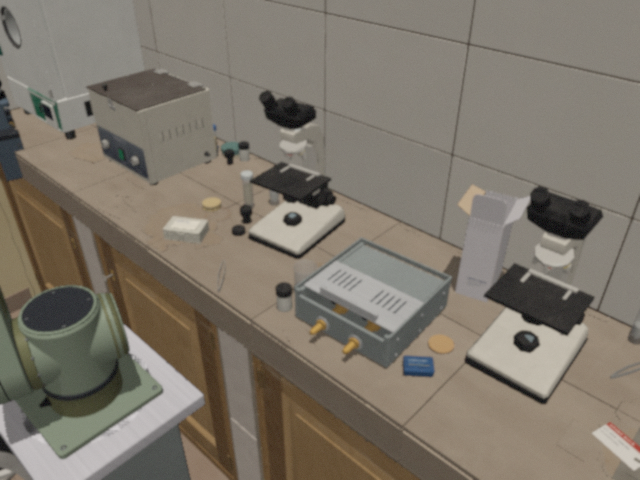

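The cover's lip faces the robot. The box centre is near (0.54, -0.24) with a yaw of about 0.055. I'll move above the front edge and take a close look with the wrist camera.

Request:
jog_arm(
  series=[1, 0.2, -0.3, 0.03, 0.1, 1, 0.2, -0.3, 0.03, 0.2, 1, 0.2, -0.3, 0.03, 0.33, 1, 0.2, -0.3, 0.03, 0.33, 1, 0.2, -0.3, 0.03, 0.33, 1, 0.2, -0.3, 0.03, 0.33, 1, 0.2, -0.3, 0.03, 0.33, 1, 0.2, -0.3, 0.03, 0.33, 1, 0.2, -0.3, 0.03, 0.33, 1, 0.24, -0.8, 0.03, 0.33, 1, 0.24, -0.8, 0.03, 0.33, 1, 0.24, -0.8, 0.03, 0.33, 1, 0.24, -0.8, 0.03, 0.33, 1, 0.24, -0.8, 0.03, 0.33, 1, 0.24, -0.8, 0.03, 0.33, 1, 0.24, -0.8, 0.03, 0.33, 1, 0.24, -0.8, 0.03, 0.33, 1, 0.24, -0.8, 0.03, 0.33, 1, 0.24, -0.8, 0.03, 0.33, 1, 0.24, -0.8, 0.03, 0.33],
)

```text
time_s: 1.77
eef_pos: [0.3901, -0.2055, 0.2601]
ee_rot: [[-0.998, -0.057, 0.0], [-0.057, 0.998, -0.001], [0.0, -0.001, -1.0]]
contact_force: [1.1, -0.2, -0.6]
gripper_width: 0.0914
```

Request:
jog_arm(
  series=[1, 0.0, -0.045, 0.05, 0, 1, 0.0, -0.045, 0.05, 0, 1, 0.0, -0.045, 0.05, 0, 1, 0.0, -0.045, 0.05, 0, 1, 0.0, -0.045, 0.05, 0],
)

```text
time_s: 2.18
eef_pos: [0.3895, -0.2495, 0.3089]
ee_rot: [[-0.998, -0.058, -0.002], [-0.058, 0.998, 0.001], [0.002, 0.001, -1.0]]
contact_force: [-0.1, -0.1, -0.9]
gripper_width: 0.0909
```

Run:
```python
from h import *
c=shot('wrist','w0'); print(c['R'],c['t'])
```

```text
[[-5.77348780e-02  9.98331950e-01  2.55436160e-05]
 [ 9.69185055e-01  5.60431364e-02  2.39873916e-01]
 [ 2.39472363e-01  1.38738478e-02 -9.70804050e-01]] [ 0.27081289 -0.410063    0.37630323]
```

View pics/w0.png

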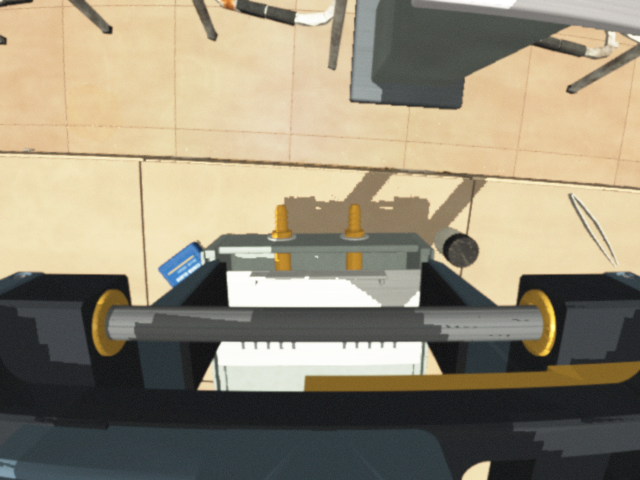

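The wrist view (image right is +y, down is +x) shows the spigot bases at about (281,237) and (354,235). The front wall runs from (217,240) to (420,237), and the lip is at row ~271, columns 252–386. I'll convert these to world positions.

Run:
```python
from h import *
c=np.load('pics/w0.npz')
k=c['color'][190:310,190:450]
cv2.imwrite('pics/w0c.png',cv2.resize(k,None,fx=3,fy=3,interpolation=cv2.INTER_CUBIC))
for uv,z in [((281,208),.03),((354,208),.03),((281,237),.03),((354,235),.03),((252,272),.1),((386,272),.1)]: print(uv,ray(c,uv,z).round(4))
D=c['depth']
print(D[262:284:2,[262,310,370]].round(3).tolist())
```

```text
(281, 208) [ 0.3921 -0.2973  0.03  ]
(354, 208) [ 0.3873 -0.2139  0.03  ]
(281, 237) [ 0.4262 -0.2962  0.03  ]
(354, 235) [ 0.4189 -0.2115  0.03  ]
(252, 272) [ 0.4471 -0.3171  0.1   ]
(386, 272) [ 0.4394 -0.1832  0.1   ]
[[0.4699999988079071, 0.4699999988079071, 0.4699999988079071], [0.4699999988079071, 0.47099998593330383, 0.47099998593330383], [0.47200000286102295, 0.47200000286102295, 0.47200000286102295], [0.4740000069141388, 0.47099998593330383, 0.4729999899864197], [0.4740000069141388, 0.40299999713897705, 0.4009999930858612], [0.3970000147819519, 0.39500001072883606, 0.3930000066757202], [0.38999998569488525, 0.3889999985694885, 0.3880000114440918], [0.3840000033378601, 0.3840000033378601, 0.382999986410141], [0.382999986410141, 0.382999986410141, 0.38199999928474426], [0.4020000100135803, 0.4009999930858612, 0.4020000100135803], [0.40299999713897705, 0.40299999713897705, 0.40400001406669617]]
```

View pics/w0c.png

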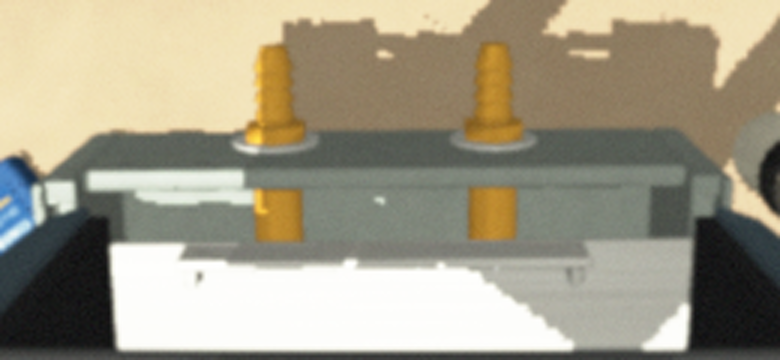

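Lip front ≈ (0.446, -0.25) and box yaw ≈ 0.06, so the cover has about 101 mm to travel. I'll go down in front of the lip with the jaws open, so there are two contact points, then push gently.

Request:
jog_arm(
  series=[1, 0, -0.004, -0.04, 0, 1, 0, -0.004, -0.08, 0, 1, 0, -0.004, -0.12, 0, 1, 0, -0.004, -0.15, 0, 1, 0, -0.004, -0.18, 0, 1, 0, -0.004, -0.205, 0, 1, 0, -0.004, -0.205, 0, 1, 0, -0.004, -0.205, 0, 1, 0.01, -0.003, -0.205, 0, 1, 0.02, -0.003, -0.205, 0, 1, 0.03, -0.002, -0.205, 0, 1, 0.036, -0.002, -0.205, 0, 1, 0.042, -0.002, -0.205, 0, 1, 0.048, -0.001, -0.205, 0, 1, 0.054, -0.001, -0.205, 0, 1, 0.06, -0.001, -0.205, 0, 1, 0.06, -0.001, -0.205, 0],
)

```text
time_s: 3.65
eef_pos: [0.4489, -0.2498, 0.1041]
ee_rot: [[-0.998, -0.059, -0.005], [-0.059, 0.998, 0.001], [0.005, 0.002, -1.0]]
contact_force: [-3.8, 0.8, 3.9]
gripper_width: 0.0913
```

Request:
jog_arm(
  series=[1, 0.008, 0, 0, 0, 1, 0.016, 0.001, 0, 0, 1, 0.024, 0.001, 0, 0, 1, 0.032, 0.002, 0, 0, 1, 0.04, 0.002, 0, 0, 1, 0.048, 0.003, 0, 0, 1, 0.056, 0.003, 0, 0, 1, 0.062, 0.004, 0, 0, 1, 0.068, 0.004, 0, 0, 1, 0.072, 0.004, 0, 0, 1, 0.072, 0.004, 0, 0],
)

```text
time_s: 4.57
eef_pos: [0.5219, -0.2456, 0.104]
ee_rot: [[-0.998, -0.06, -0.005], [-0.06, 0.998, 0.002], [0.004, 0.002, -1.0]]
contact_force: [-2.0, 0.2, 0.9]
gripper_width: 0.0914
```

Run:
```python
from h import *
s=monitor.read_state();print(s['eef_pos'],s['contact_force'],s['torque'])
c=shot('top','top1'); d=shot('wrist','w1')
k=cv2.resize(c['color'][200:330,320:480],(540,440),interpolation=cv2.INTER_CUBIC)
w=cv2.resize(d['color'][100:480],(260,154))
k[:154,280:]=w
cv2.imwrite('pics/t1.png',k)
```

```text
[ 0.52194757 -0.24556642  0.10398083] [-1.97570248  0.22642167  0.85394264] [0.1262287  0.36577519 0.05439731]
```

View pics/w1.png

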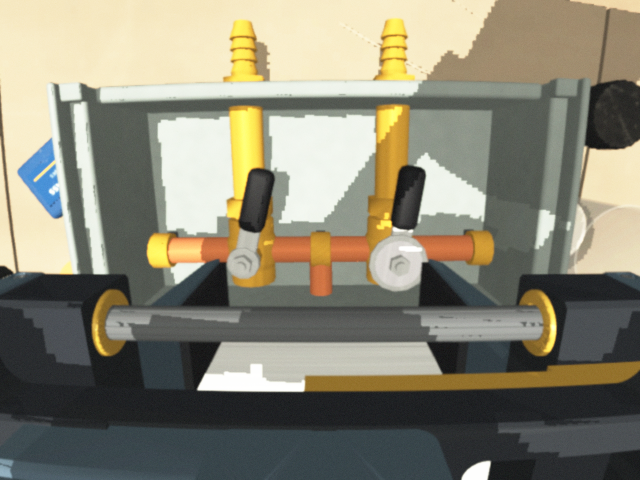

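The well is open. The tag disc is on the left (+y) valve, with its nut at about (399,263) and its lever tip at about (411,168). The plain lever runs from (243,263) to (262,170). I'll finish pushing to the stop in small steps.

Request:
jog_arm(
  series=[1, 0.003, 0, 0, 0, 1, 0.006, 0, 0, 0, 1, 0.009, 0, 0, 0, 1, 0.009, 0, 0, 0],
)

```text
time_s: 5.0
eef_pos: [0.5286, -0.2457, 0.1041]
ee_rot: [[-0.998, -0.06, -0.009], [-0.06, 0.998, 0.002], [0.009, 0.002, -1.0]]
contact_force: [-9.4, -0.9, 4.6]
gripper_width: 0.091
```

Run:
```python
from h import *
c=np.load('pics/w1.npz')
for n,uv,z in [('thub',(399,264),.07),('ttip',(411,168),.063),('phub',(243,263),.07),('ptip',(262,170),.063),('FL',(68,92),.089),('FR',(570,88),.089),('wl',(100,100),.07),('wr',(545,95),.07)]: print(n,ray(c,uv,z).round(4))
```

```text
thub [ 0.511  -0.2063  0.07  ]
ttip [ 0.4622 -0.2039  0.063 ]
phub [ 0.5153 -0.2869  0.07  ]
ptip [ 0.4678 -0.2792  0.063 ]
FL [ 0.436  -0.3623  0.089 ]
FR [ 0.4214 -0.1428  0.089 ]
wl [ 0.4374 -0.3583  0.07  ]
wr [ 0.4222 -0.1434  0.07  ]
```

Request:
jog_arm(
  series=[1, 0.003, 0, 0, 0, 1, 0.006, 0, 0, 0, 1, 0.006, 0, 0, 0],
)

```text
time_s: 5.25
eef_pos: [0.5289, -0.2457, 0.1042]
ee_rot: [[-0.998, -0.061, -0.022], [-0.061, 0.998, 0.002], [0.022, 0.004, -1.0]]
contact_force: [-16.8, -1.4, 10.7]
gripper_width: 0.0911
```

The cover is hard against its stop: the force rose to 17 N with no further movement. I'll back off, close the jaws, and go over the gap to the right of the tagged lever.

Request:
jog_arm(
  series=[1, -0.015, 0, 0, 0, 1, -0.03, 0, 0, 0, 1, -0.05, 0.004, 0.015, 0, -1, -0.066, 0.008, 0.03, 0, -1, -0.066, 0.008, 0.03, 0, -1, -0.066, 0.008, 0.03, 0, -1, -0.066, 0.008, 0.03, 0, -1, -0.066, 0.008, 0.03, 0, -1, -0.066, 0.008, 0.03, 0, -1, -0.066, 0.008, 0.03, 0, -1, -0.066, 0.008, 0.03, 0, -1, -0.066, 0.008, 0.03, 0, -1, -0.066, 0.008, 0.03, 0, -1, -0.066, 0.008, 0.03, 0],
)

```text
time_s: 6.42
eef_pos: [0.4629, -0.2377, 0.1341]
ee_rot: [[-0.998, -0.061, -0.022], [-0.061, 0.998, 0.002], [0.022, 0.004, -1.0]]
contact_force: [-0.6, 0.0, -0.8]
gripper_width: 0.0205
```

Run:
```python
from h import *
d=shot('wrist','w2'); print(monitor.read_state()['eef_pos'])
```

```text
[ 0.4629099  -0.23773389  0.13419247]
```

View pics/w2.png

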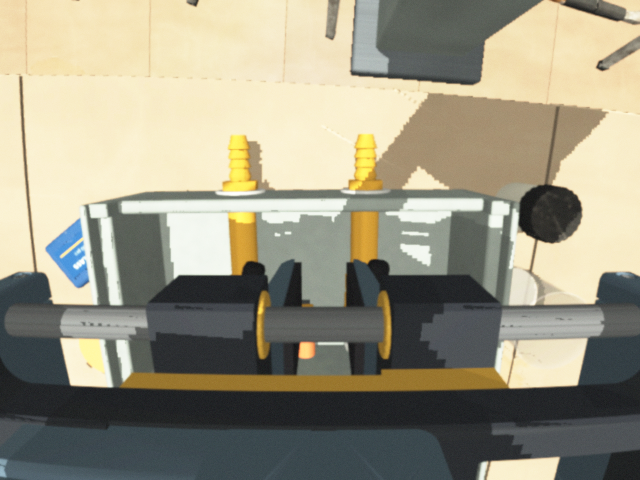

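The jaws are still closing (20 mm). I'll finish closing, then descend into the gap.

Request:
jog_arm(
  series=[-1, 0, 0, 0, 0, -1, 0, 0, 0, 0, -1, 0, 0, 0, 0, -1, 0, 0, 0, 0, -1, 0, 0, 0, 0, -1, 0, 0, -0.02, 0, -1, 0, 0, -0.04, 0, -1, 0, 0, -0.055, 0, -1, 0, 0, -0.065, 0, -1, 0, 0, -0.065, 0],
)

```text
time_s: 7.3
eef_pos: [0.4617, -0.2371, 0.0673]
ee_rot: [[-0.998, -0.061, -0.026], [-0.061, 0.998, 0.004], [0.026, 0.006, -1.0]]
contact_force: [0.0, -0.7, 0.3]
gripper_width: 0.0008
```

Request:
jog_arm(
  series=[-1, -0.003, 0.006, 0.002, 0, -1, -0.005, 0.012, 0.002, 0, -1, -0.005, 0.017, 0.002, 0, -1, -0.005, 0.022, 0.002, 0, -1, -0.005, 0.027, 0.002, 0, -1, -0.005, 0.031, 0.002, 0, -1, -0.003, 0.036, 0.002, 0, -1, -0.001, 0.041, 0.002, 0, -1, 0, 0.045, 0.002, 0, -1, 0, 0.045, 0.002, 0],
)

```text
time_s: 8.13
eef_pos: [0.462, -0.191, 0.0693]
ee_rot: [[-0.998, -0.061, -0.026], [-0.062, 0.998, 0.005], [0.026, 0.007, -1.0]]
contact_force: [-0.5, -1.3, -0.0]
gripper_width: 0.0003
```

Request:
jog_arm(
  series=[-1, 0.004, 0.005, 0, 0, -1, 0.008, 0.009, 0, 0, -1, 0.012, 0.013, 0, 0, -1, 0.016, 0.015, 0, 0, -1, 0.02, 0.017, 0, 0, -1, 0.023, 0.018, 0, 0, -1, 0.026, 0.018, 0, 0, -1, 0.028, 0.018, 0, 0, -1, 0.028, 0.018, 0, 0],
)

```text
time_s: 8.88
eef_pos: [0.4857, -0.1722, 0.069]
ee_rot: [[-0.997, -0.062, -0.036], [-0.063, 0.998, 0.007], [0.036, 0.01, -0.999]]
contact_force: [-12.0, -3.1, 8.5]
gripper_width: 0.0008
```

It stopped at the predicted TCP position with 12 N. I'll back off, lift clear and check.

Request:
jog_arm(
  series=[-1, 0.003, 0, 0, 0, -1, 0.003, 0, 0, 0, -1, -0.01, 0, 0, 0, -1, -0.02, -0.003, 0, 0, -1, -0.02, -0.003, 0.02, 0, -1, -0.02, -0.003, 0.05, 0, -1, -0.02, -0.003, 0.08, 0, -1, -0.02, -0.003, 0.11, 0, -1, -0.05, -0.003, 0.15, 0, -1, -0.09, -0.03, 0.17, 0, -1, -0.1, -0.06, 0.2, 0, -1, -0.1, -0.06, 0.2, 0, -1, -0.1, -0.06, 0.2, 0],
)

```text
time_s: 9.97
eef_pos: [0.386, -0.2343, 0.2721]
ee_rot: [[-0.998, -0.059, -0.03], [-0.059, 0.998, 0.004], [0.03, 0.006, -1.0]]
contact_force: [-0.4, -0.4, -0.7]
gripper_width: 0.0005
```

Run:
```python
from h import *
c=shot('top','top3'); d=shot('wrist','w3'); s=monitor.read_state(); print(s['eef_pos'],s['contact_force'],s['time_s'])
a=cv2.resize(c['color'][200:330,320:480],(400,325),interpolation=cv2.INTER_CUBIC)
b=cv2.resize(d['color'],(400,300))
cv2.imwrite('pics/f.png',np.hstack([a[:300],b]) if 0 else np.hstack([a,np.vstack([b,np.zeros((25,400,3),np.uint8)])]))
```

```text
[ 0.38584885 -0.23187225  0.2688446 ] [ 0.33800118  0.26505471 -0.73463733] 10.0667
```

View pics/f.png

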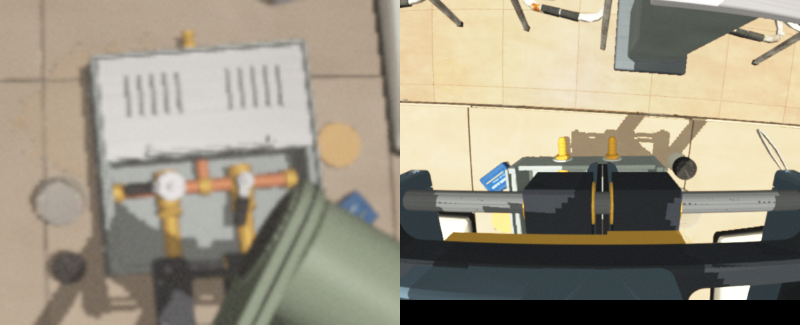

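Run:
```python
from h import *
c=np.load('pics/top3.npz'); im=c['color']
g=im.max(2); x0,y0=320,200
def cen(m,u0,u1,v0,v1):
    v,u=np.nonzero(m[v0:v1,u0:u1]); return (u.mean()+u0,v.mean()+v0,len(u))
u0,u1,v0,v1=370,383,268,283
s=cen(g<70,u0,u1,v0,v1); print(s)
n=cen((im.min(2)>150),379,395,266,283); print(n)
a=ray(c,s[:2],.060);b=ray(c,n[:2],.067);d=(a-b);print(a,b,d, 'angle',np.pi/2-(np.arctan2(-d[0],d[1])-.06))
for n2,uv in [('coverfrontL',(320+108/2.5,200+160/2.5)),('R',(320+305/2.5,200+150/2.5))]: print(n2,ray(c,uv,.082))
```

```text
(np.float64(nan), np.float64(nan), 0)
(np.float64(387.73298429319374), np.float64(272.86387434554973), 191)
[nan nan nan] [ 0.51377727 -0.20406021  0.067     ] [nan nan nan] angle nan
coverfrontL [ 0.53731676 -0.13594244  0.082     ]
R [ 0.54526991 -0.35243444  0.082     ]<stdin>:5: RuntimeWarning: Mean of empty slice.
  ret = ret.dtype.type(ret / rcount)
```

Run:
```python
from h import *
c=np.load('pics/top3.npz'); im=c['color'].astype(int)
print(im.max(2)[268:284,366:394])
```

```text
[[173 174 176 177 177 178 178 179 178 178 181 181 179 179 175 166 169 172
  179 186 203 209 205 202 193 185 181 183]
 [179 178 180 180 180 179 179 179 178 180 178 181 181 177 161 146 156 168
  179 192 210 221 222 220 212 201 188 183]
 [179 179 179 181 180 179 176 179 181 178 179 181 179 173 156 135 144 169
  197 212 221 230 231 230 228 219 206 190]
 [177 177 177 178 180 178 178 179 176 178 178 177 174 166 145 127 142 183
  213 227 230 231 229 229 231 228 221 203]
 [171 173 174 174 175 169 165 164 165 162 163 161 154 134 121 130 154 190
  220 229 230 224 221 223 230 232 226 209]
 [167 167 163 158 148 132 122 119 112 111 108 111 103  93 100 140 166 187
  215 228 219 211 214 221 229 233 227 215]
 [180 176 160 130 108  90  85  82  83  79  81  78  78  79  95 130 166 190
  216 227 214 200 210 221 228 229 225 220]
 [201 195 170 128  89  84  84  85  82  87  82  82  81  80  97 135 163 191
  218 227 217 206 214 225 229 229 226 218]
 [220 218 193 143  95  84  85  85  88  89  87  90  88  88 104 140 162 191
  219 230 228 222 222 226 231 232 224 209]
 [221 221 202 161 113  96  95 101 100 110 113 118 125 124 129 136 145 174
  205 224 230 230 230 231 232 228 220 201]
 [207 210 200 178 142 124 124 123 135 145 150 156 164 164 164 157 143 147
  178 204 220 228 231 232 227 219 204 188]
 [188 190 190 180 162 154 152 150 155 160 163 166 171 175 175 157 134 138
  156 184 209 223 224 223 215 201 187 182]
 [164 164 170 174 175 174 174 170 174 174 178 179 179 180 178 156 131 144
  168 188 207 219 218 213 204 188 179 181]
 [131 132 149 161 171 176 181 180 180 182 182 183 184 183 177 157 135 145
  169 188 203 214 215 210 198 183 177 182]
 [123 114 124 137 154 171 178 180 179 182 181 182 185 182 179 162 138 142
  155 176 192 201 201 198 190 180 178 180]
 [123 113 114 117 131 159 177 179 181 181 181 183 183 181 181 169 145 131
  141 160 180 191 197 196 194 190 186 182]]
```

The sleeve axis lies along the box's y axis to within about 0.04 rad, and the cover's front edge is where it should be at the stop. Handing in.

```bash
python3 -c "
from h import *
print(env.job_done()); s=monitor.read_state(); print(s['time_s'],s['contact_force'])"
```

```text
the job is handed in; nothing more can be done
None
the job is handed in; nothing more can be done
```

The cover is back against its rear stop and the tagged valve, the left one, is shut. I handed the job in at about 10 s of simulated time, and no verdict was reported.

- **Cover:** I pushed it by the lip with the open jaws until it stopped moving and the force rose to 17 N. In the last top view its front edge measured about 4 mm short of the expected stop position. That is within the error of the measurement and inside the 10 mm limit.
- **Tagged lever:** I swept it clockwise with the closed fingers until it stopped at the predicted position with 12 N. The last top view puts it at about 1.53 rad, give or take 0.05. My first scripted angle check found no pixels because its brightness threshold was wrong, so I read the angle off the pixel values instead.
- **Other valve and bystanders:** The plain lever looked unmoved in the last top view, but I did not measure it, and part of its surroundings was hidden by the arm. The beaker, case and dish looked in place; the tin was partly hidden behind the arm. I did not recheck the slide box, forceps and tubes, which were outside the last close-up; the arm only passed well above that part of the bench.
- **Arm:** It ended clear above the front of the box, with contact forces below 1 N.

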